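Snap the tube-block carrier onto the bench mixer and load it

TASK

Get the bench mixer ready for a run: take the metal tube-block carrier, fit the square socket in its underside over the mixer's square drive and push it down with a firm but careful hand until the drive's spring ball clicks and the carrier sits fully home on the drive's shoulder, without forcing it. Then set the tube block flat inside the carrier's lips and let go. Leave the timer, the beaker, the power adapter and the marker pen where they are.

Things in the scene. Friction and masses are not known exactly. Their poses are not given: they have to be found in the camera images.
- mixer: Bench mixer fixed on the worktop: white box, 64 mm high, from x = -62 (its dial to -73) to +52 mm and y = -60 to +60 mm about the origin, panel facing -x. Origin on the worktop under the axis of its orbit, z up. On top a round plate 88 mm wide (to z = 70 mm), then black bellows tapering from 76 to 60 mm (to z = 84 mm), out of which the steel drive stands.
- mixer_axis (a point): Point on the mixer's orbit axis at the height of the drive's shoulder, a round steel collar 32 mm wide (mixer frame 0, 0, 90 mm; same axes). A fully home carrier has its underside at this height. More than 50 N between carrier and mixer while fitting it counts as forcing.
- mixer_top (a point): Point on the orbit axis at the height of the drive's end (mixer frame 0, 0, 110 mm). The drive is an upright 12 x 12 mm steel square, top edges bevelled 0.8 mm, sides always parallel to the mixer's x and y. It circles in use; it has stopped, and stays held, with its centre 4 mm off this point in a direction that differs each time and is not measured: look or feel for it.
- detent_ball (a joint): How far the drive's spring ball is pressed in, m: 0 = out (bare drive, or in the socket's groove), about 0.0015 riding in the bore. It stands 2.2 mm out of the drive's +x face, 9 mm above the shoulder. The socket's mouth meets it about 12 mm above home; passing it takes about 8 to 14 N, then it rides the bore and springs into the groove over the last 3 mm.
- carrier: Aluminium tube-block carrier, about 0.16 kg, standing on its hub. Origin: centre of the hub's underside, z up. Hub 44 mm (x) by 50 mm (y), 28 mm high; its flat sides at x = -22 and +22 mm are free from top to bottom over y = -24 to +24 mm: grip it there from above. At both ends in y, above, is a cradle 76 mm wide (x).
- carrier_socket (a point): Centre of the socket's mouth in the underside of the hub (the carrier's origin). Socket 13 x 13 mm, sides along the carrier's x and y, 22 mm deep, sharp-edged, with a groove for the ball all round 6 to 12 mm above the mouth, so any quarter turn fits. It slips over the drive when turned less than about 4 degrees and less than about 1 mm off.
- carrier_seat (a point): Centre of the level on which the block lies: the cradle floors (6 mm thick), carrier frame 0, 0, 28 mm. The floors reach from 24 to 58 mm either way in y; lips stand 9 mm above them: end lips with inner faces at y = -54.5 and +54.5 mm, corner lips with inner faces at x = -35 and +35 mm over the last 20 mm at each end. The middle is open at the sides for fingers.
- tube_block: Orange micro tube block, 66 mm (x) by 104 mm (y), 26 mm high, solid, about 0.12 kg, loose on the worktop. Origin: centre of its underside, z up. In the carrier it lies lengthwise along the carrier's y (either way round), on the cradle floors, with 2 to 2.5 mm play to the lips.
- timer: Grey-white timer, 64 x 66 x 19 mm, lying on the worktop; to be left alone.
- beaker: Clear beaker, 67 mm wide, 83 mm high, standing on the worktop; to be left alone.
- adapter: Black power adapter, 120 x 70 x 34 mm, on the worktop; to be left alone.
- marker: Marker pen, 134 mm long, 12 mm thick, lying on the worktop; to be left alone.

How it is judged:
On the way:
1. the carrier is fully home on the drive's shoulder, upright, and the ball has sprung out into the groove, with the tube block not yet in it (z of carrier in the frame of mixer between 0.088 and 0.0912 m and horizontal distance between carrier and mixer_axis below 0.007 m and angle between carrier's own z axis and vertical below 0.06 rad and value of joint detent_ball below 0.0008 m and horizontal distance between tube_block and carrier above 0.06 m), for 0.2 s.
At the end, for the whole second after the job is handed in: Carrier home on the drive: underside within 1.2 mm of the shoulder, upright within 3.4 deg, within 7 mm of the orbit axis, ball out in the groove (under 0.8 mm pressed). Block inside the lips, on the floors within 1.5 mm, centred within 5 mm, flat within 2.3 deg, lengthwise; both at rest (z of carrier in the frame of mixer between 0.088 and 0.0912 m and horizontal distance between carrier and mixer_axis below 0.007 m and angle between carrier's own z axis and vertical below 0.06 rad and value of joint detent_ball below 0.0008 m and z of tube_block in the frame of carrier between 0.0265 and 0.0295 m and horizontal distance between tube_block and carrier below 0.005 m and angle between the z axis of tube_block and the z axis of carrier, either way round below 0.04 rad and angle between the y axis of tube_block and the y axis of carrier, either way round below 0.12 rad and linear speed of each of tube_block, carrier below 0.01 m/s); the robot touches nothing.
It fails at once if the carrier is forced on the mixer while it is being fitted (more than 50 N between them) (contact force between carrier and mixer above 50 N and horizontal distance between tube_block and carrier above 0.06 m).
It fails at once if the timer, beaker, adapter or marker is moved by more than 25 mm (distance of any of timer, beaker, adapter, marker from where it was at the start of the episode above 0.025 m).
It also fails if it takes over 69 s, if anything falls off the work surface, if the arm or the gripper's body presses on something with over 40 N, if the wrist force passes 120 N, or if a joint passes its speed limit or range.

ROBOT

A 7-joint arm with a two-finger parallel gripper is mounted at the origin on a cart in front of the work surface, level with it; the furniture and walls round the work are solid. World frame = base frame: x ahead of the robot, y to its left, z up, the work surface at z = 0. Lengths are in m, angles in rad, forces in N, time in s.
With the tool pointing down it reaches from about 0.4 to 0.9 m from the base axis. Payload 5.5 kg.
Tool frame: the origin (TCP) lies between the finger pads; the fingertips stand 19 mm ahead of it and the grasp point (between the pads) is the TCP; z points along the fingers, y is the line along which they close (so a half turn about z gives the same grasp; the last joint's range is limited). The gripper opens to 85 mm and grips with 20 to 120 N. Pads are 22 mm wide; open, the fingers measure 114 mm over their backs; the gripper's body (76 mm by 85 mm) begins 54 mm behind the grasp point. The pads swing forward as they close: fully open they stand 13 mm farther back than shut.
Start: joints at [1.573, 0.501, -0.427, 1.55, 0.221, 1.138, -0.21], TCP at [0.168, -0.628, 0.25] pointing down, gripper open.
Joint ranges: [-2.88, 2.88], [-0.31, 2.03], [-1.54, 1.56], [0.2, 2.42], [-1.41, 4.55], [0.19, 2.02], [-2.57, 2.57]. Speed limits (rad/s): [2.57, 2.57, 3.14, 3.14, 3.14, 3.14, 3.14].

INTERFACE

Orientations are given as a 3x3 rotation matrix whose columns are the frame's x, y, z axes.
In Python, from rig import r gives the robot as it stands.
- The arm moves only by the tool carry_out, never from a script. Its argument "steps" is a list of rows, each a list of 5 numbers: the shift along the world's x, y, z in m, then the turn about the world's z in degrees, then the opening, from 0 (shut) to 1 (fully open). In form: [[tx, ty, tz, yaw, fingers], ...]. A call has exactly 10 rows; each row is the pose to reach, as a shift and turn from the pose commanded when the call began; what a row does not reach only later rows make up. A row lasts 1/8 s, in which the tool goes at most 62.5 mm and 10.7 degrees, less where a joint would pass 70% of its speed; a pose out of reach is approached as far as the arm can. A call with a gripper value outside its range is refused whole. The fingers move at their own pace and stop on an object; "newtons" is the grip in N (left out, the last holds). Time passes only in rows, so rows that repeat a pose let the fingers close, or fill a call up. It gives the time, the measured TCP pose, the force, the opening and the grip force at its end, in the units of the state.
- r.get_obs(): the state, without advancing time (a new reading comes with each control period).
- r.capture(name): name is "scene" or "side" or "wrist"; returns a dict with "img" (480x640x3 uint8, red, green, blue), "mtx" (3x3 intrinsics, pixels), "origin" and "attitude" of the camera in the world. Camera axes: x right, y down, z forward; pixel columns grow to the right and rows downward; lengths in m; the calibration is good to about 2 mm. The wrist camera is an equidistant fisheye: a pixel r from the principal point sees the ray r / f radians off the axis. A picture is of the moment at which its call begins. There is no depth.
- r.close_job(): hands the job in; it is judged then, once.
The state is a dict: "clock": time; "qpos": joint angles; "joint_vel": joint speeds; "effort": joint torques, N m; "ee_pos": TCP position; "eef_rot": TCP orientation; "contact_force": force on the tool from outside, world axes, zero at the start; "torque": the same for the moment, N m; "opening": opening from 0.0 (shut) to 1.0 (fully open); "grip_force": force on a finger pad.
Only numpy, scipy, OpenCV 4.12 (cv2) and the standard library are available. Lean on these libraries where they do the work, as an engineer would, in place of code of your own. Each camera call takes 0.05 s, during which the arm holds its last target. There are 200 camera calls.

## Working session

There is one attempt and no reset: what is moved stays moved. The work goes in short steps, Python scripts to look and compute and a tool call to move; the robot and the scene stay as the last step left them, time stands still between calls to the robot, and variables do not carry over. Pictures are saved under pics/ and viewed, at most 10 in all, crops included, and the job is handed in when it is done.

Besides the shell and the picture viewer there is one more tool, called after "Call:" by a JSON object that holds its "api" and its "payload", one argument or row to a line. carry_out: Moves the arm, as the interface text tells. Its arguments: {"type":"object","properties":{"steps":{"type":"array","items":{"type":"array","items":{"type":"number"}}},"newtons":{"type":"number"}},"required":["steps"]}

```bash
mkdir -p pics; cat > h.py <<'E'
import numpy as np, cv2
from rig import r
def cap(n,f=None):
    c=r.capture(n)
    if f: cv2.imwrite('pics/'+f,c['img'][:,:,::-1])
    np.savez('last_%s.npz'%n,**{k:np.array(c[k]) for k in('img','mtx','origin','attitude')})
    return c
def ray(c,u,v,fish=False):
    K=np.array(c['mtx']);x=(u-K[0,2])/K[0,0];y=(v-K[1,2])/K[1,1]
    if fish:
        t=np.hypot(x,y);s=np.sin(t)/t if t>1e-9 else 1.;d=np.array([x*s,y*s,np.cos(t)])
    else: d=np.array([x,y,1.])
    return np.array(c['attitude'])@d
def plane(c,u,v,z,fish=False):
    d=ray(c,u,v,fish);o=np.array(c['origin']);return o+d*(z-o[2])/d[2]
def proj(c,p,fish=False):
    K=np.array(c['mtx']);q=np.array(c['attitude']).T@(np.array(p)-np.array(c['origin']))
    if fish:
        t=np.arctan2(np.hypot(q[0],q[1]),q[2]);n=np.hypot(q[0],q[1])+1e-12;a=q[:2]/n*t
    else:a=q[:2]/q[2]
    return np.array([K[0,0]*a[0]+K[0,2],K[1,1]*a[1]+K[1,2]])
E
python3 - <<'E'
from h import *
ims=[]
for n in('scene','side','wrist'):
    c=cap(n,n+'0.png');print(n,np.round(c['origin'],3),np.round(c['attitude'],3).tolist(),np.round(c['mtx'],1).tolist())
o=r.get_obs();print(o['clock'],o['ee_pos'],o['eef_rot'],o['contact_force'],o['opening'])
E
```

```text
scene [0.167 0.89  0.577] [[-0.848, -0.284, 0.447], [-0.529, 0.486, -0.695], [-0.02, -0.826, -0.563]] [[449.8, 0.0, 315.5], [0.0, 449.8, 238.2], [0.0, 0.0, 1.0]]
side [ 0.563 -0.462  0.445] [[1.0, 0.004, -0.012], [0.013, -0.414, 0.91], [-0.001, -0.91, -0.414]] [[459.9, 0.0, 319.2], [0.0, 459.9, 236.9], [0.0, 0.0, 1.0]]
wrist [ 0.244 -0.607  0.374] [[0.259, -0.92, -0.293], [-0.966, -0.247, -0.078], [-0.001, 0.304, -0.953]] [[371.6, 0.0, 319.3], [0.0, 371.6, 236.1], [0.0, 0.0, 1.0]]
0.15 [ 0.16742987 -0.62755418  0.24951259] [[ 9.66172033e-01  2.57898187e-01 -3.56595841e-04]
 [ 2.57898432e-01 -9.66170993e-01  1.41784893e-03]
 [ 2.11281093e-05 -1.46185149e-03 -9.99998931e-01]] [ 0.18154196  0.22861686 -0.09762265] 1.0014714113885435
```

View pics/scene0.png

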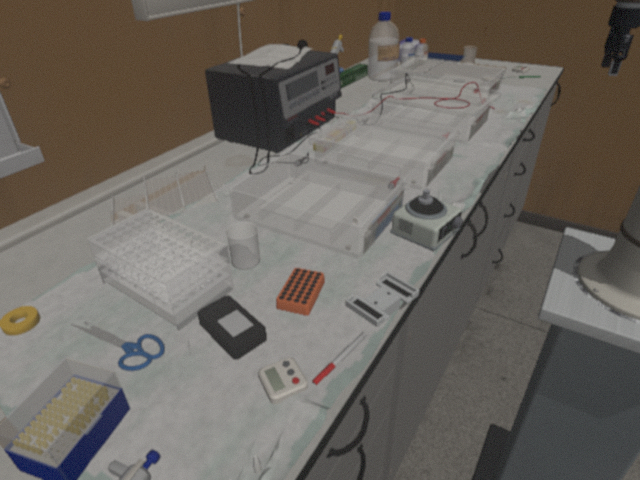

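View pics/side0.png

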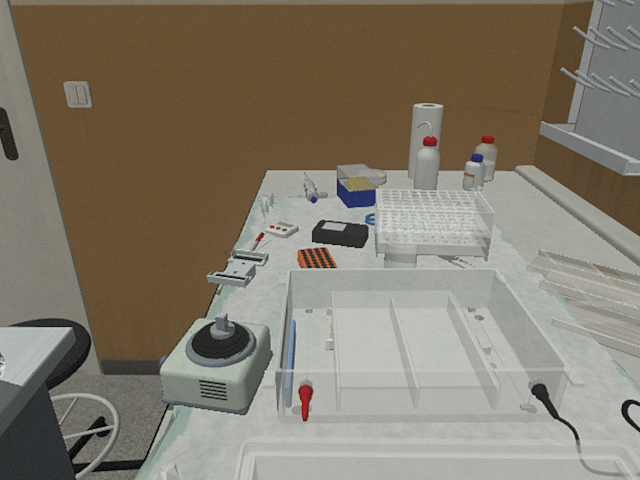

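The scene view shows the mixer at about (427,215), the carrier at (382,300), the block at (301,290), the marker at (340,357), the timer at (283,378), the adapter at (232,325) and the beaker at (243,245). In the side view the drive is at (222,325) and the carrier at (238,268).

```bash
python3 - <<'E'
from h import *
S={k:v for k,v in np.load('last_scene.npz').items()};D=dict(np.load('last_side.npz'))
for n,uv,z in(('carrier',(382,299),.03),('drive top',(427,193),.110),('beaker',(243,267),0),('marker a',(318,380),.006),('marker b',(362,336),.006),('timer',(283,378),.019),('adapter',(232,325),.034)):
    print('scene',n,np.round(plane(S,*uv,z),3))
for n,uv,z in(('carrier',(238,268),.03),('drive top',(222,315),.110)): print('side',n,np.round(plane(D,*uv,z),3))
def block(c):
    h=cv2.cvtColor(c['img'],cv2.COLOR_RGB2HSV);m=cv2.inRange(h,(4,120,80),(18,255,255))
    m=cv2.morphologyEx(m,cv2.MORPH_CLOSE,np.ones((7,7)))
    k=max(cv2.findContours(m,0,1)[0],key=cv2.contourArea)
    P=np.array([plane(c,*q[0],.026)[:2] for q in k],np.float32);return cv2.minAreaRect(P)
print(block(S),block(D))
a=cv2.resize(S['img'][170:400,255:485],(460,460),interpolation=3)
b=cv2.resize(D['img'][230:400,160:300],None,fx=2.4,fy=2.4,interpolation=3)
o=np.zeros((460,800,3),np.uint8);o[:,:460]=a;o[:b.shape[0],462:462+b.shape[1]]=b[:460,:338]
cv2.imwrite('pics/c1.png',o[:,:,::-1])
E
```

```text
scene carrier [0.396 0.319 0.03 ]
scene drive top [0.423 0.047 0.11 ]
scene beaker [0.7   0.345 0.   ]
scene marker a [0.412 0.512 0.006]
scene marker b [0.396 0.396 0.006]
scene timer [0.454 0.545 0.019]
scene adapter [0.583 0.51  0.034]
side carrier [0.399 0.306 0.03 ]
side drive top [0.432 0.031 0.11 ]
((3.518017530441284, -1.4667150974273682), (1.4535837173461914, 5.0603132247924805), 62.276283264160156) ((67.22535705566406, -325.62030029296875), (692.1276245117188, 1425.55810546875), 13.959676742553711)
```

View pics/c1.png

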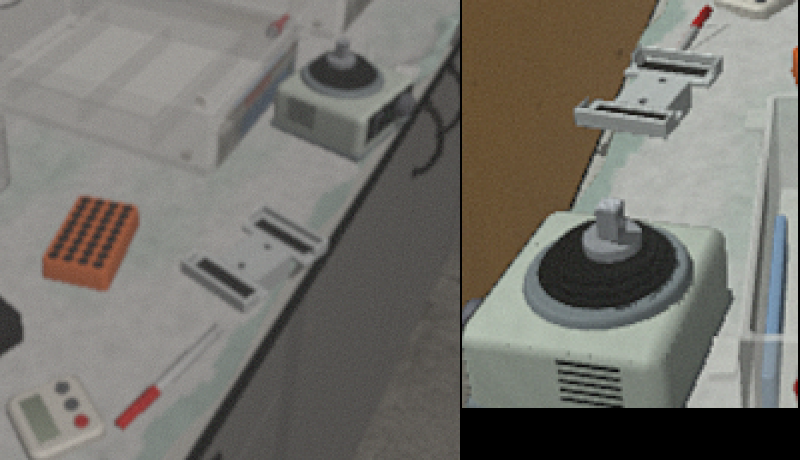

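Side crop: two cradles of the carrier, lying roughly along a diagonal; the drive stands up from the collar at crop (610,220). Moving over there for close views.

Call:
{"api": "carry_out", "payload": {
  "steps": [
    [0.04,0.045,0.01,0,1],
    [0.08,0.09,0.02,0,1],
    [0.12,0.135,0.03,0,1],
    [0.16,0.18,0.03,0,1],
    [0.2,0.225,0.03,0,1],
    [0.23,0.28,0.03,0,1],
    [0.25,0.34,0.03,0,1],
    [0.26,0.4,0.03,0,1],
    [0.265,0.46,0.03,0,1],
    [0.265,0.52,0.03,0,1]
  ]
}}

```text
clock: 1.4
ee_pos: [0.4327, -0.1058, 0.2803]
eef_rot: [[0.966, 0.258, 0.0], [0.258, -0.966, -0.0], [0.0, 0.0, -1.0]]
contact_force: [0.9, 0.1, -0.1]
opening: 0.998
grip_force: 0.0
```

Continue over the mixer to just above it.

Call:
{"api": "carry_out", "payload": {
  "steps": [
    [0,0.06,0,0,1],
    [-0.01,0.1,0,0,1],
    [-0.01,0.13,0,0,1],
    [-0.01,0.13,0,0,1],
    [-0.01,0.13,0,0,1],
    [-0.01,0.13,0,0,1],
    [-0.01,0.13,0,0,1],
    [-0.01,0.13,0,0,1],
    [-0.01,0.13,0,0,1],
    [-0.01,0.13,0,0,1]
  ]
}}

```text
clock: 2.65
ee_pos: [0.4226, 0.0219, 0.2803]
eef_rot: [[0.966, 0.258, 0.0], [0.258, -0.966, 0.0], [0.0, -0.0, -1.0]]
contact_force: [-0.7, 0.2, 0.3]
opening: 0.997
grip_force: 0.0
```

```bash
python3 - <<'E'
from h import *
c=cap('wrist','w1.png');print(np.round(c['origin'],4),np.round(c['attitude'],3).tolist())
E
```

```text
[0.4988 0.0427 0.4046] [[0.258, -0.92, -0.293], [-0.966, -0.246, -0.079], [0.001, 0.304, -0.953]]
```

View pics/w1.png

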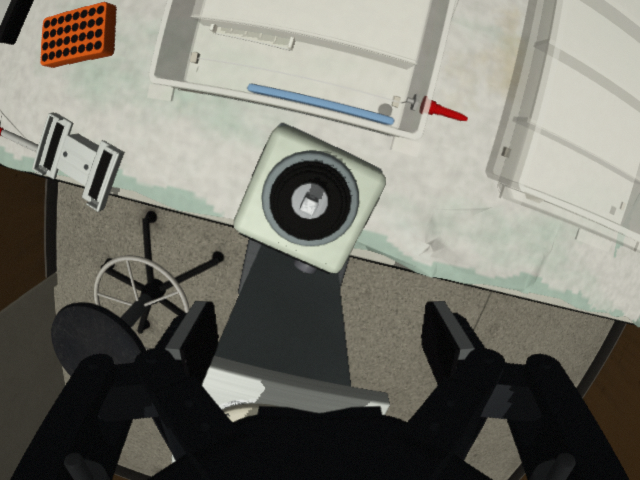

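The wrist view shows the mixer at (310,197) with the drive's bright top at about (310,205), the carrier at (80,160) and the block at (78,35). I'll rectify these onto level planes and measure there.

```bash
cat >> h.py <<'E'
def ortho(c,cx,cy,z,half=.07,s=.0005,fish=True):
    n=int(2*half/s);i=np.arange(n)
    X,Y=np.meshgrid(cx+half-0*i, cy+half-s*i)  # cols -> -y? set below
    Y,X=np.meshgrid(cy+half-s*i, cx+half-s*i)   # rows: x downwards decreasing, cols: y decreasing (view from above, x up)
    P=np.stack([X,Y,np.full_like(X,z)],-1)-np.array(c['origin']);q=P@np.array(c['attitude']);K=np.array(c['mtx'])
    n2=np.hypot(q[...,0],q[...,1])+1e-12
    t=np.arctan2(n2,q[...,2])/n2 if fish else 1/q[...,2]
    u=K[0,0]*q[...,0]*t+K[0,2];v=K[1,1]*q[...,1]*t+K[1,2]
    return cv2.remap(np.array(c['img']),u.astype(np.float32),v.astype(np.float32),cv2.INTER_CUBIC)
E
python3 - <<'E'
from h import *
c=dict(np.load('last_wrist.npz'))
print('drive',plane(c,309,206,.11,1),'plate',plane(c,310,198,.07,1),'carrier',plane(c,80,161,.03,1))
m=plane(c,310,198,.07,1)
a=ortho(c,m[0],m[1],.070,.1,.0005);k=plane(c,80,161,.03,1);print('centres',m,k)
b=ortho(c,k[0],k[1],.037,.1,.0005)
o=np.hstack([a,b]);cv2.imwrite('pics/o1.png',o[:,:,::-1])
h=cv2.cvtColor(c['img'],cv2.COLOR_RGB2HSV);mk=cv2.inRange(h,(4,170,60),(16,255,255));mk[120:]=0;mk[:,:20]=0;mk[:,180:]=0
mk=cv2.morphologyEx(mk,cv2.MORPH_CLOSE,np.ones((9,9)))
kk=max(cv2.findContours(mk,0,1)[0],key=cv2.contourArea)
print('block',cv2.minAreaRect(np.array([plane(c,*q[0],.026,1)[:2]*1000 for q in kk],np.float32)))
E
```

```text
drive [0.4308146  0.03297969 0.11      ] plate [0.42913369 0.03267147 0.07      ] carrier [0.40028667 0.30457643 0.03      ]
centres [0.42913369 0.03267147 0.07      ] [0.40028667 0.30457643 0.03      ]
block ((548.8866577148438, 349.939208984375), (72.9765396118164, 113.32257080078125), 13.906487464904785)
```

View pics/o1.png

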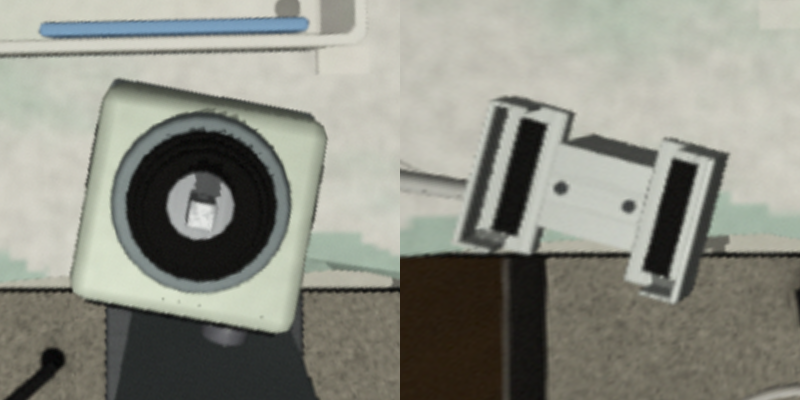

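Rectified, the plate centre is at about (0.428, 0.032), the mixer yaw is about -9.5° and the carrier yaw about -14.7°. The carrier's hub holes are at crop pixels (560,188) and (628,206). Next I look at the drive close up, with the tool at its final yaw. Any camera bias then cancels against the view of the carrier in the hand.

Call:
{"api": "carry_out", "payload": {
  "steps": [
    [0.004,0.005,-0.02,10,1],
    [0.008,0.011,-0.04,20,1],
    [0.008,0.011,-0.06,30,1],
    [0.008,0.011,-0.08,40,1],
    [0.008,0.011,-0.1,50,1],
    [0.008,0.011,-0.12,60,1],
    [0.008,0.011,-0.13,65.5,1],
    [0.008,0.011,-0.135,65.5,1],
    [0.008,0.011,-0.135,65.5,1],
    [0.008,0.011,-0.135,65.5,1]
  ]
}}

```text
clock: 3.95
ee_pos: [0.431, 0.033, 0.1457]
eef_rot: [[0.167, 0.986, 0.001], [0.986, -0.167, -0.0], [-0.0, 0.001, -1.0]]
contact_force: [0.1, -0.5, 0.4]
opening: 0.996
grip_force: 0.0
```

```bash
python3 - <<'E'
from h import *
old=dict(np.load('last_wrist.npz'))
# carrier from old view: ortho pixel -> image -> z=.028
k=np.array([0.40028667,0.30457643]);H=[]
for col,row in((160.5,188.5),(228.5,206.5)):
    p=[k[0]+.1-row*.0005,k[1]+.1-col*.0005,.037];H.append(plane(old,*proj(old,p,1),.028,1)[:2])
H=np.array(H);d=H[0]-H[1];print('carrier',H.mean(0),np.linalg.norm(d),np.degrees(np.arctan2(-d[0],d[1])))
c=cap('wrist','w2.png');print(np.round(c['origin'],4));o=r.get_obs();print(o['qpos'],o['ee_pos'])
np.savez('drive_view.npz',**{q:np.array(c[q]) for q in('img','mtx','origin','attitude')})
a=ortho(c,.431,.033,.110,.03,.00015);b=ortho(c,.428,.032,.070,.05,.00025)
cv2.imwrite('pics/o2.png',np.hstack([a,b])[:,:,::-1])
E
```

```text
carrier [0.39915622 0.31380521] 0.03603216414932892 -14.826479970328245
[0.445  0.1103 0.27  ]
[ 0.70014871  0.3915184  -0.97155621  2.15439005  0.45097821  0.81005552
 -0.72374275] [0.43108409 0.03298414 0.14580985]
```

View pics/o2.png

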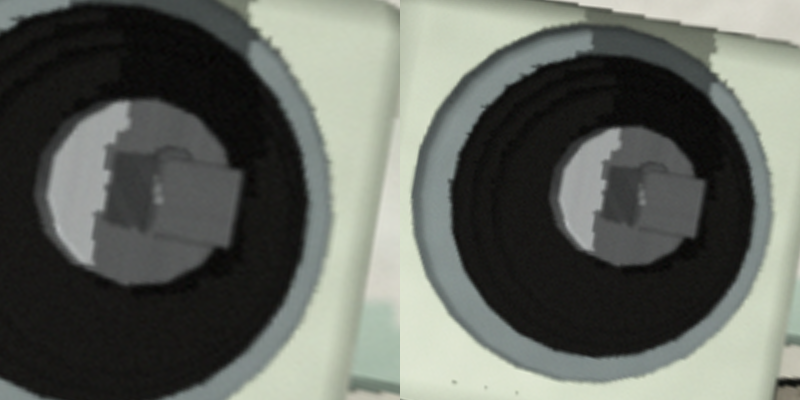

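The drive's top face in the left ortho has corners at (160,158), (243,170), (230,248) and (155,232). That puts its centre at (0.4306, 0.0335) with yaw about -9°, and both views agree within 0.5 mm. Now to the carrier.

Call:
{"api": "carry_out", "payload": {
  "steps": [
    [0,0.02,0.05,0,1],
    [-0.01,0.07,0.06,-5.2,1],
    [-0.016,0.125,0.06,-5.2,1],
    [-0.022,0.18,0.05,-5.2,1],
    [-0.028,0.23,0.02,-5.2,1],
    [-0.032,0.281,-0.01,-5.2,1],
    [-0.032,0.281,-0.05,-5.2,1],
    [-0.032,0.281,-0.05,-5.2,1],
    [-0.032,0.281,-0.05,-5.2,1],
    [-0.032,0.281,-0.05,-5.2,1]
  ]
}}

```text
clock: 5.25
ee_pos: [0.4001, 0.3139, 0.097]
eef_rot: [[0.257, 0.967, 0.003], [0.967, -0.257, 0.001], [0.002, 0.002, -1.0]]
contact_force: [-0.5, -1.6, 1.3]
opening: 1.004
grip_force: 0.0
```

```bash
python3 - <<'E'
from h import *
c=cap('wrist','w3.png');o=r.get_obs();print(o['qpos'],o['ee_pos'],np.degrees(np.arctan2(o['eef_rot'][1][1],o['eef_rot'][0][1])))
a=ortho(c,.3992,.3138,.028,.05,.00025)
i=cv2.resize(c['img'],None,fx=.625,fy=.625)
f=np.zeros((400,800,3),np.uint8);f[:,:400]=a;f[:300,400:]=i;cv2.imwrite('pics/o3.png',f[:,:,::-1])
E
```

```text
[-0.03289821  0.59864643 -0.85992896  2.0107221   0.62894478  0.81508575
 -1.51856222] [0.40006945 0.31381943 0.09691065] -14.864012852969951
```

View pics/o3.png

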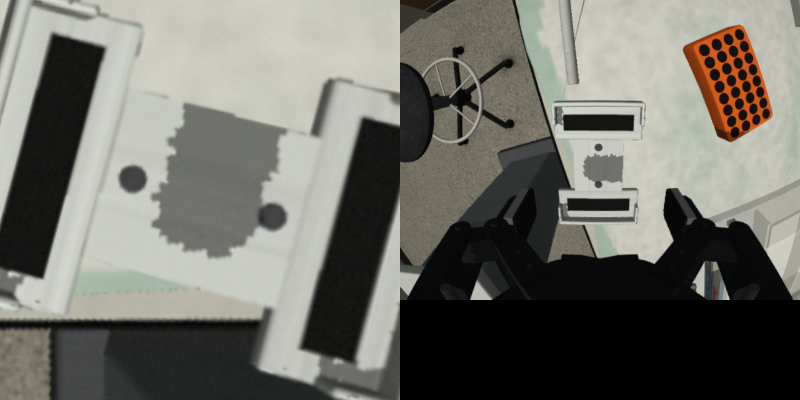

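Hub holes in the ortho are at (133,179) and (271,216), so the carrier is at (0.3998, 0.3133) with yaw -15°. Descend and grip.

Call:
{"api": "carry_out", "payload": {
  "steps": [
    [0,-0.0005,-0.03,0,1],
    [0,-0.0005,-0.06,0,1],
    [0,-0.0005,-0.075,0,1],
    [0,-0.0005,-0.075,0,1],
    [0,-0.0005,-0.075,0,0.3],
    [0,-0.0005,-0.075,0,0.3],
    [0,-0.0005,-0.075,0,0.3],
    [0,-0.0005,-0.075,0,0.3],
    [0,-0.0005,-0.075,0,0.3],
    [0,-0.0005,-0.075,0,0.3]
  ],
  "newtons": 60
}}

```text
clock: 6.55
ee_pos: [0.3993, 0.3141, 0.0214]
eef_rot: [[0.255, 0.967, 0.002], [0.967, -0.255, 0.001], [0.001, 0.001, -1.0]]
contact_force: [-0.5, -1.3, 5.8]
opening: 0.502
grip_force: 61.8
```

Gripped on the hub (opening matches 44 mm). Lift and carry over the drive, staying clear above it.

Call:
{"api": "carry_out", "payload": {
  "steps": [
    [0,0,0.05,0,0.3],
    [0,0,0.1,0,0.3],
    [0,-0.03,0.15,2,0.3],
    [0.006,-0.08,0.16,5.6,0.3],
    [0.012,-0.13,0.16,5.6,0.3],
    [0.018,-0.18,0.16,5.6,0.3],
    [0.024,-0.23,0.16,5.6,0.3],
    [0.03,-0.28,0.155,5.6,0.3],
    [0.03,-0.28,0.145,5.6,0.3],
    [0.03,-0.28,0.145,5.6,0.3]
  ]
}}

```text
clock: 7.8
ee_pos: [0.4279, 0.0337, 0.1649]
eef_rot: [[0.159, 0.987, -0.001], [0.987, -0.159, 0.0], [0.0, -0.001, -1.0]]
contact_force: [-0.5, 0.2, -0.6]
opening: 0.503
grip_force: 62.2
```

```bash
python3 - <<'E'
from h import *
o=r.get_obs();print(o['clock'],o['ee_pos'],np.degrees(np.arctan2(o['eef_rot'][1][1],o['eef_rot'][0][1])),o['contact_force'],o['torque'])
c=cap('wrist','w4.png');p=o['ee_pos']
a=ortho(c,p[0],p[1],p[2]+.008,.05,.00025)
s=cap('side','s4.png')
f=np.hstack([a,cv2.resize(s['img'][230:370,150:290],(400,400),interpolation=2)]);cv2.imwrite('pics/o4.png',f[:,:,::-1])
E
```

```text
7.8 [0.42786824 0.03372289 0.16491773] -9.176983294322682 [-0.54757383  0.15363942 -0.60532911] [ 0.10998328 -0.03779006 -0.00960149]
```

View pics/o4.png

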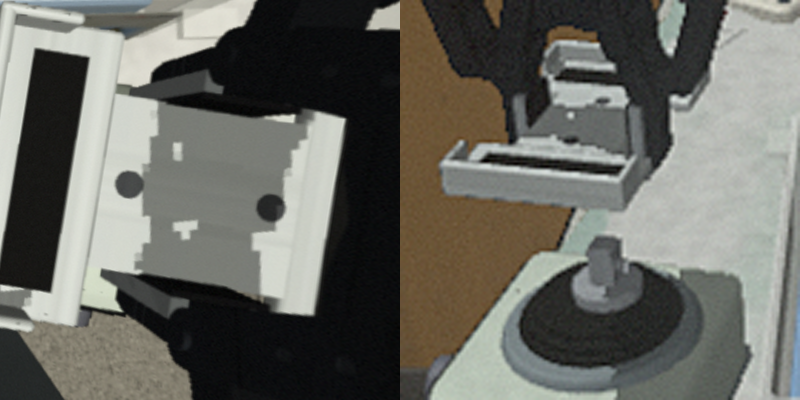

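The wrist ortho shows the holes at (129,185) and (270,208), so the carrier's yaw is -9.3° and it is about centred in the grip. The side crop shows it hovering over the drive. Relative shift to the drive: about +1.8 mm in x and +0.3 mm in y. Approach to just above contact.

Call:
{"api": "carry_out", "payload": {
  "steps": [
    [0.0018,0.0003,-0.01,0,0.3],
    [0.0018,0.0003,-0.02,0,0.3],
    [0.0018,0.0003,-0.028,0,0.3],
    [0.0018,0.0003,-0.03,0,0.3],
    [0.0018,0.0003,-0.03,0,0.3],
    [0.0018,0.0003,-0.03,0,0.3],
    [0.0018,0.0003,-0.031,0,0.3],
    [0.0018,0.0003,-0.031,0,0.3],
    [0.0018,0.0003,-0.031,0,0.3],
    [0.0018,0.0003,-0.031,0,0.3]
  ]
}}

```text
clock: 9.15
ee_pos: [0.4305, 0.0338, 0.1343]
eef_rot: [[0.159, 0.987, 0.0], [0.987, -0.159, 0.0], [0.0, 0.0, -1.0]]
contact_force: [0.3, -0.8, -1.1]
opening: 0.505
grip_force: 62.2
```

```bash
python3 - <<'E'
from h import *
o=r.get_obs();print(o['clock'],o['ee_pos'],o['contact_force'],o['torque'])
s=cap('side','s5.png')
cv2.imwrite('pics/o5.png',cv2.resize(s['img'][250:350,160:300],None,fx=5,fy=5,interpolation=2)[:,:,::-1])
E
```

```text
9.15 [0.43047725 0.03376563 0.13434775] [ 0.28558441 -0.76800517 -1.08523844] [-0.00878725  0.07574695  0.00186722]
```

View pics/o5.png

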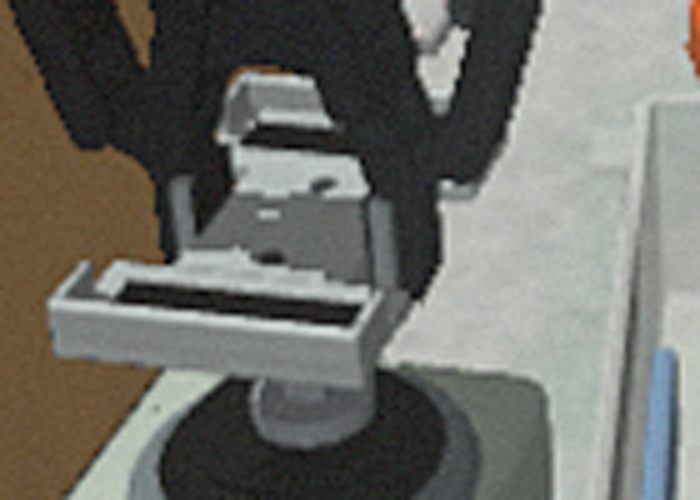

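Side crop: the carrier is level, just above the drive. TCP is 0.8 mm past the intended x, so I correct that and ease down gently.

Call:
{"api": "carry_out", "payload": {
  "steps": [
    [-0.0008,0.0002,0,0,0.3],
    [-0.0008,0.0002,0,0,0.3],
    [-0.0008,0.0002,-0.001,0,0.3],
    [-0.0008,0.0002,-0.002,0,0.3],
    [-0.0008,0.0002,-0.003,0,0.3],
    [-0.0008,0.0002,-0.0035,0,0.3],
    [-0.0008,0.0002,-0.004,0,0.3],
    [-0.0008,0.0002,-0.0045,0,0.3],
    [-0.0008,0.0002,-0.0045,0,0.3],
    [-0.0008,0.0002,-0.0045,0,0.3]
  ]
}}

```text
clock: 10.45
ee_pos: [0.4296, 0.034, 0.1298]
eef_rot: [[0.159, 0.987, 0.0], [0.987, -0.159, 0.0], [0.0, 0.0, -1.0]]
contact_force: [-0.1, 1.2, -1.6]
opening: 0.502
grip_force: 62.2
```

Call:
{"api": "carry_out", "payload": {
  "steps": [
    [0,0,-0.0005,0,0.3],
    [0,0,-0.001,0,0.3],
    [0,0,-0.0015,0,0.3],
    [0,0,-0.002,0,0.3],
    [0,0,-0.0025,0,0.3],
    [0,0,-0.003,0,0.3],
    [0,0,-0.0035,0,0.3],
    [0,0,-0.004,0,0.3],
    [0,0,-0.004,0,0.3],
    [0,0,-0.004,0,0.3]
  ]
}}

```text
clock: 11.7
ee_pos: [0.4296, 0.034, 0.1258]
eef_rot: [[0.159, 0.987, 0.0], [0.987, -0.159, 0.0], [0.0, 0.0, -1.0]]
contact_force: [-0.2, -0.3, -3.2]
opening: 0.5
grip_force: 62.2
```

Appears to have slipped over (5 mm below the drive's end, no load). Continue toward the ball.

Call:
{"api": "carry_out", "payload": {
  "steps": [
    [0,0,-0.0005,0,0.3],
    [0,0,-0.001,0,0.3],
    [0,0,-0.0015,0,0.3],
    [0,0,-0.002,0,0.3],
    [0,0,-0.0025,0,0.3],
    [0,0,-0.003,0,0.3],
    [0,0,-0.0035,0,0.3],
    [0,0,-0.004,0,0.3],
    [0,0,-0.0045,0,0.3],
    [0,0,-0.0045,0,0.3]
  ]
}}

```text
clock: 12.95
ee_pos: [0.4302, 0.034, 0.1215]
eef_rot: [[0.159, 0.987, 0.001], [0.987, -0.159, 0.0], [0.0, 0.001, -1.0]]
contact_force: [2.4, -0.4, -0.5]
opening: 0.499
grip_force: 62.4
```

The ball now pushes the socket toward +x, as expected. Keep going down.

Call:
{"api": "carry_out", "payload": {
  "steps": [
    [0,0,-0.0005,0,0.3],
    [0,0,-0.001,0,0.3],
    [0,0,-0.0015,0,0.3],
    [0,0,-0.002,0,0.3],
    [0,0,-0.0025,0,0.3],
    [0,0,-0.003,0,0.3],
    [0,0,-0.0035,0,0.3],
    [0,0,-0.004,0,0.3],
    [0,0,-0.0045,0,0.3],
    [0,0,-0.005,0,0.3]
  ]
}}

```text
clock: 14.2
ee_pos: [0.4302, 0.034, 0.1164]
eef_rot: [[0.159, 0.987, 0.001], [0.987, -0.159, 0.0], [0.0, 0.001, -1.0]]
contact_force: [5.8, -0.5, 0.5]
opening: 0.505
grip_force: 62.6
```

Call:
{"api": "carry_out", "payload": {
  "steps": [
    [0,0,-0.0005,0,0.3],
    [0,0,-0.001,0,0.3],
    [0,0,-0.0015,0,0.3],
    [0,0,-0.002,0,0.3],
    [0,0,-0.0025,0,0.3],
    [0,0,-0.003,0,0.3],
    [0,0,-0.0035,0,0.3],
    [0,0,-0.004,0,0.3],
    [0,0,-0.0045,0,0.3],
    [0,0,-0.0045,0,0.3]
  ]
}}

```text
clock: 15.45
ee_pos: [0.4292, 0.0337, 0.1116]
eef_rot: [[0.159, 0.987, -0.001], [0.987, -0.159, -0.0], [-0.0, -0.001, -1.0]]
contact_force: [3.3, -1.7, -1.1]
opening: 0.502
grip_force: 62.4
```

The x shift has sprung back, so the ball is probably in the groove. Push gently until the shoulder is felt.

Call:
{"api": "carry_out", "payload": {
  "steps": [
    [0,0,-0.0003,0,0.3],
    [0,0,-0.0006,0,0.3],
    [0,0,-0.0006,0,0.3],
    [0,0,-0.0009,0,0.3],
    [0,0,-0.0009,0,0.3],
    [0,0,-0.0012,0,0.3],
    [0,0,-0.0012,0,0.3],
    [0,0,-0.0012,0,0.3],
    [0,0,-0.0012,0,0.3],
    [0,0,-0.0012,0,0.3]
  ]
}}

```text
clock: 16.7
ee_pos: [0.4293, 0.0338, 0.1113]
eef_rot: [[0.159, 0.987, -0.001], [0.987, -0.159, -0.002], [-0.002, -0.0, -1.0]]
contact_force: [-1.4, -2.9, 13.6]
opening: 0.503
grip_force: 64.4
```

13.6 N at TCP z = 0.1113, so the underside is at about 0.090: it is home on the shoulder. Release and rise straight up.

Call:
{"api": "carry_out", "payload": {
  "steps": [
    [0,0,0.0008,0,0.3],
    [0,0,0.0008,0,0.7],
    [0,0,0.0008,0,1],
    [0,0,0.0008,0,1],
    [0,0,0.0008,0,1],
    [0,0,0.0008,0,1],
    [0,0,0.02,0,1],
    [0,0,0.06,0,1],
    [0,0,0.12,0,1],
    [0,0,0.13,0,1]
  ]
}}

```text
clock: 17.95
ee_pos: [0.4318, 0.0344, 0.2437]
eef_rot: [[0.159, 0.987, 0.006], [0.987, -0.159, -0.001], [-0.0, 0.006, -1.0]]
contact_force: [0.3, -1.2, -0.1]
opening: 1.001
grip_force: 0.0
```

```bash
python3 - <<'E'
from h import *
o=r.get_obs();p=o['ee_pos'];print(o['clock'],p,o['contact_force'],o['opening'])
c=cap('wrist','w6.png');s=cap('side','s6.png')
a=ortho(c,.4295,.0338,.118,.07,.00035)
b=cv2.resize(s['img'][240:380,150:290],(400,400),interpolation=2)
cv2.imwrite('pics/o6.png',np.hstack([a,b])[:,:,::-1])
E
```

```text
17.95 [0.43178331 0.03439743 0.24371954] [ 0.34622283 -1.15631077 -0.08089919] 1.0009632979683956
```

View pics/o6.png

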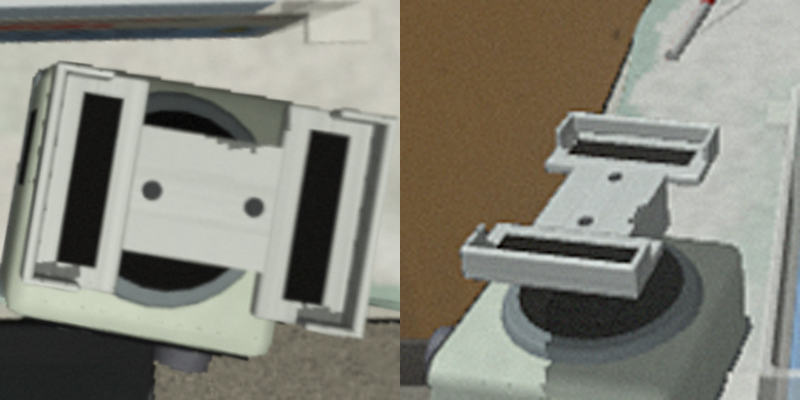

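The carrier sits level on the collar, holes at (152,190) and (254,207), yaw -9.4°. That was my tenth picture, so from here I go by numbers only. Next, over the block.

Call:
{"api": "carry_out", "payload": {
  "steps": [
    [0.01,0.05,0,4,1],
    [0.03,0.1,0,9,1],
    [0.05,0.15,0,14,1],
    [0.07,0.2,0,19,1],
    [0.09,0.25,0,23.5,1],
    [0.11,0.3,0,23.5,1],
    [0.117,0.316,-0.03,23.5,1],
    [0.117,0.316,-0.06,23.5,1],
    [0.117,0.316,-0.06,23.5,1],
    [0.117,0.316,-0.06,23.5,1]
  ]
}}

```text
clock: 19.3
ee_pos: [0.5462, 0.35, 0.1802]
eef_rot: [[-0.248, 0.969, -0.001], [0.969, 0.248, -0.0], [-0.0, -0.001, -1.0]]
contact_force: [0.7, -0.3, 0.2]
opening: 0.999
grip_force: 0.0
```

```bash
cat > blk.py <<'E'
from h import *
o=r.get_obs();p=o['ee_pos'];print(o['clock'],p,np.degrees(np.arctan2(o['eef_rot'][1][1],o['eef_rot'][0][1])),o['qpos'][6])
def find(z,cx,cy,half=.1):
    c=cap('wrist');s=.0005
    a=ortho(c,cx,cy,z,half,s);h=cv2.cvtColor(a,cv2.COLOR_RGB2HSV)
    m=cv2.inRange(h,(4,140,50),(18,255,255))
    ks,hi=cv2.findContours(m,cv2.RETR_CCOMP,cv2.CHAIN_APPROX_NONE)
    big=max(range(len(ks)),key=lambda i:cv2.contourArea(ks[i]) if hi[0][i][3]<0 else 0)
    W=lambda q:np.array([cx+half-q[1]*s,cy+half-q[0]*s])
    hol=[]
    for i,k in enumerate(ks):
        if hi[0][i][3]==big and cv2.contourArea(k)>40:
            M=cv2.moments(k);hol.append((M['m10']/M['m00'],M['m01']/M['m00']))
    R=cv2.minAreaRect(ks[big]);print('outer',W(R[0]),np.array(R[1])*s,R[2])
    H=np.array([W(q) for q in hol],np.float32);R=cv2.minAreaRect(H)
    print('holes',len(H),H.mean(0),'rect',R[0],np.array(R[1]),R[2])
E
python3 - <<'E'
from blk import *
find(.026,.548,.348)
E
```

```text
19.3 [0.5462491  0.35003393 0.18020659] 14.368425659823803 -0.8513190838075737
outer [0.5478329  0.35851511] [0.06315291 0.10339595] 76.48343658447266
holes 32 [0.5482999  0.35694426] rect (0.5483311414718628, 0.3568633198738098) [0.04377622 0.08463845] 13.579109191894531
```

32 holes found: block centre (0.548, 0.357), yaw 13.6°, size as expected. Descend around it.

Call:
{"api": "carry_out", "payload": {
  "steps": [
    [0.0015,0.007,-0.04,-0.8,1],
    [0.0015,0.007,-0.08,-0.8,1],
    [0.0015,0.007,-0.12,-0.8,1],
    [0.0015,0.007,-0.14,-0.8,1],
    [0.0015,0.007,-0.15,-0.8,1],
    [0.0015,0.007,-0.156,-0.8,1],
    [0.0015,0.007,-0.16,-0.8,1],
    [0.0015,0.007,-0.161,-0.8,1],
    [0.0015,0.007,-0.161,-0.8,1],
    [0.0015,0.007,-0.161,-0.8,1]
  ]
}}

```text
clock: 20.6
ee_pos: [0.5483, 0.3571, 0.02]
eef_rot: [[-0.234, 0.972, 0.001], [0.972, 0.234, 0.0], [0.0, 0.001, -1.0]]
contact_force: [-0.0, 0.1, -0.6]
opening: 0.998
grip_force: 0.0
```

Call:
{"api": "carry_out", "payload": {
  "steps": [
    [0,0,-0.002,0,1],
    [0,0,-0.002,0,0.6],
    [0,0,-0.002,0,0.6],
    [0,0,-0.002,0,0.6],
    [0,0,-0.002,0,0.6],
    [0,0,-0.002,0,0.6],
    [0,0,0.02,0,0.6],
    [0,0,0.07,0,0.6],
    [0,0,0.13,0,0.6],
    [0,0,0.19,0,0.6]
  ],
  "newtons": 40
}}

```text
clock: 21.85
ee_pos: [0.5478, 0.357, 0.2125]
eef_rot: [[-0.235, 0.972, 0.0], [0.972, 0.235, 0.0], [0.0, 0.0, -1.0]]
contact_force: [1.7, -0.8, -0.7]
opening: 0.763
grip_force: 45.8
```

```bash
python3 - <<'E'
from blk import *
find(p[2]-.018+.026,p[0],p[1]);print(o['opening'],o['grip_force'])
E
```

```text
21.85 [0.54775114 0.35697725 0.21254389] 13.57909792073082 -0.8483414193566988
outer [0.54715605 0.3645973 ] [0.06370867 0.09802252] 76.18497467041016
holes 24 [0.54619884 0.36866257] rect (0.5462026000022888, 0.3686615526676178) [0.04399967 0.06071195] 13.6373872756958
0.7628741871989954 45.7921028137207
```

Block held, centred within 1 mm and gripped to 65 mm. Carry it over the carrier, well above the lips.

Call:
{"api": "carry_out", "payload": {
  "steps": [
    [-0.02,-0.055,0.02,-4,0.6],
    [-0.04,-0.11,0.02,-8,0.6],
    [-0.06,-0.165,0.02,-13,0.6],
    [-0.08,-0.22,0.02,-18,0.6],
    [-0.1,-0.275,0.01,-22.9,0.6],
    [-0.1185,-0.3235,0,-22.9,0.6],
    [-0.1185,-0.3235,-0.02,-22.9,0.6],
    [-0.1185,-0.3235,-0.04,-22.9,0.6],
    [-0.1185,-0.3235,-0.04,-22.9,0.6],
    [-0.1185,-0.3235,-0.04,-22.9,0.6]
  ]
}}

```text
clock: 23.15
ee_pos: [0.43, 0.0341, 0.1705]
eef_rot: [[0.161, 0.987, 0.001], [0.987, -0.161, -0.0], [0.0, 0.001, -1.0]]
contact_force: [0.0, 0.2, -1.6]
opening: 0.77
grip_force: 45.8
```

```bash
python3 - <<'E'
from blk import *
find(p[2]-.018+.026,p[0],p[1])
E
```

```text
23.15 [0.43001549 0.03412392 0.17050895] -9.279373047104185 -0.7091415849408625
outer [0.43221716 0.04191429] [0.09804164 0.06403703] 9.23555850982666
holes 24 [0.4329708  0.04596346] rect (0.4329599440097809, 0.046011216938495636) [0.06065237 0.04405133] 80.642333984375
```

Correct by (-0.7, -0.6) mm and lower between the lips.

Call:
{"api": "carry_out", "payload": {
  "steps": [
    [-0.0007,-0.0006,0,0,0.6],
    [-0.0007,-0.0006,-0.01,0,0.6],
    [-0.0007,-0.0006,-0.02,0,0.6],
    [-0.0007,-0.0006,-0.024,0,0.6],
    [-0.0007,-0.0006,-0.026,0,0.6],
    [-0.0007,-0.0006,-0.028,0,0.6],
    [-0.0007,-0.0006,-0.029,0,0.6],
    [-0.0007,-0.0006,-0.03,0,0.6],
    [-0.0007,-0.0006,-0.031,0,0.6],
    [-0.0007,-0.0006,-0.031,0,0.6]
  ]
}}

```text
clock: 24.45
ee_pos: [0.4289, 0.0329, 0.1386]
eef_rot: [[0.163, 0.987, 0.0], [0.987, -0.163, -0.0], [0.0, 0.0, -1.0]]
contact_force: [-0.0, -0.3, -1.1]
opening: 0.765
grip_force: 45.9
```

No contact while below the lip tops, so it is inside. Lower to the floors.

Call:
{"api": "carry_out", "payload": {
  "steps": [
    [0.0002,0.0004,-0.0005,0,0.6],
    [0.0002,0.0004,-0.001,0,0.6],
    [0.0002,0.0004,-0.0015,0,0.6],
    [0.0002,0.0004,-0.002,0,0.6],
    [0.0002,0.0004,-0.0023,0,0.6],
    [0.0002,0.0004,-0.0026,0,0.6],
    [0.0002,0.0004,-0.0028,0,0.6],
    [0.0002,0.0004,-0.003,0,0.6],
    [0.0002,0.0004,-0.003,0,0.6],
    [0.0002,0.0004,-0.003,0,0.6]
  ]
}}

```text
clock: 25.7
ee_pos: [0.4291, 0.0333, 0.1356]
eef_rot: [[0.163, 0.987, 0.0], [0.987, -0.163, 0.0], [0.0, 0.0, -1.0]]
contact_force: [-0.1, -0.3, -2.1]
opening: 0.766
grip_force: 45.9
```

Call:
{"api": "carry_out", "payload": {
  "steps": [
    [0,0,-0.0003,0,0.6],
    [0,0,-0.0006,0,0.6],
    [0,0,-0.0009,0,0.6],
    [0,0,-0.0012,0,0.6],
    [0,0,-0.0012,0,0.6],
    [0,0,-0.0012,0,0.6],
    [0,0,-0.0012,0,0.6],
    [0,0,-0.0012,0,0.6],
    [0,0,-0.0012,0,0.6],
    [0,0,-0.0012,0,0.6]
  ]
}}

```text
clock: 26.95
ee_pos: [0.4292, 0.0334, 0.1354]
eef_rot: [[0.162, 0.987, -0.0], [0.987, -0.162, -0.001], [-0.001, 0.0, -1.0]]
contact_force: [-4.9, 0.1, 16.0]
opening: 0.764
grip_force: 48.2
```

On the floors (16 N at the expected height). Ease off, release and rise.

Call:
{"api": "carry_out", "payload": {
  "steps": [
    [0,0,0.001,0,0.6],
    [0,0,0.001,0,0.85],
    [0,0,0.001,0,1],
    [0,0,0.001,0,1],
    [0,0,0.001,0,1],
    [0,0,0.01,0,1],
    [0,0,0.03,0,1],
    [0,0,0.07,0,1],
    [0,0,0.09,0,1],
    [0,0,0.09,0,1]
  ]
}}

```text
clock: 28.2
ee_pos: [0.4304, 0.0333, 0.226]
eef_rot: [[0.163, 0.987, 0.004], [0.987, -0.163, -0.001], [-0.001, 0.004, -1.0]]
contact_force: [-0.4, 1.1, 0.4]
opening: 0.998
grip_force: 0.0
```

```bash
python3 - <<'E'
from blk import *
print(o['contact_force'],o['opening'])
find(.144,.43,.0335)
# tilt check: block in side view, orange region
s=cap('side');h=cv2.cvtColor(s['img'],cv2.COLOR_RGB2HSV);m=cv2.inRange(h,(4,170,60),(14,255,255));m[:,320:]=0
n,l,st,ce=cv2.connectedComponentsWithStats(m);i=1+st[1:,4].argmax();print('side comp',st[i],ce[i])
for q in([0,-.052,.144],[-.033,-.052,.144],[.033,-.052,.144],[-.033,.052,.144],[.033,.052,.144],[-.033,-.052,.118],[.033,-.052,.118]):
    t=np.radians(-9.3);w=[.4292+q[0]*np.cos(t)-q[1]*np.sin(t),.0334+q[0]*np.sin(t)+q[1]*np.cos(t),q[2]];print(q,proj(s,w).round(1))
E
```

```text
28.2 [0.43035217 0.03325362 0.22596669] -9.388207614461528 -0.5952722245803767
[-0.35758143  1.14883804  0.40858877] 0.9977228472825951
outer [0.43047289 0.03574559] [0.10477884 0.0638023 ] 9.200399398803711
holes 32 [0.43025675 0.03360046] rect (0.43025028705596924, 0.03360050916671753) [0.08434022 0.04369481] 80.70878601074219
side comp [ 179  271   75   61 1772] [211.11230248 306.24435666]
[0, -0.052, 0.144] [200.7 314.4]
[-0.033, -0.052, 0.144] [173.9 311.7]
[0.033, -0.052, 0.144] [227.9 317.3]
[-0.033, 0.052, 0.144] [208.7 269.6]
[0.033, 0.052, 0.144] [255.1 273.6]
[-0.033, -0.052, 0.118] [176.8 330.1]
[0.033, -0.052, 0.118] [229.8 336. ]
```

Block measured in place: centre (0.430, 0.0336), yaw -9.3°, at the right height, and the side view agrees with the prediction. Handing in.

```bash
python3 -c "
from rig import r
print(r.close_job())"
```

```text
the job is handed in; nothing more can be done
None
```

The carrier is home on the drive's shoulder (13.6 N felt at the expected height) and the block lies flat inside its lips, released; I handed the job in at about 28 s but saw no verdict, and the ball's click is inferred from the sideways spring-back, since I never read the joint.

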